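Gauge a bottle stopper in a stepped bore gauge

ROBOT

A 6-joint arm with a two-finger parallel gripper is mounted at the origin on the work surface. World frame = base frame: x ahead of the robot, y to its left, z up, the work surface at z = 0. Lengths are in m, angles in rad, forces in N, time in s.
With the tool pointing down it reaches from about 0.4 to 0.825 m from the base axis. Payload 7 kg.
Tool frame: the origin (TCP) lies between the finger pads; the fingertips stand 17 mm ahead of it and the grasp point (between the pads) lies 2 mm behind it; x points along the fingers, z is the direction in which the jaws open and shut, and the axes are right-handed (so a half turn about x gives the same grasp; the last joint's range is limited). The gripper opens to 88 mm and grips with 3 to 60 N. Pads are 19 mm wide; open, the fingers measure 130 mm over their backs; the gripper's body (78 mm by 193 mm) begins 47 mm behind the grasp point.
Start: joints at [-0.972, 0.359, 0.012, 0, -1.224, -0.288], TCP at [0.206, -0.643, 0.244] pointing down, gripper open.
Joint ranges: [-3.07, 3.07], [-1.43, 2.12], [-1.02, 1.25], [-3.03, 1.67], [-3.05, -0], [-3.03, 3.03]. Speed limits (rad/s): [2.39, 2.39, 3.01, 3.14, 3.14, 3.14].

INTERFACE

Orientations are given as [roll, pitch, yaw] about the fixed x, y, z axes, in that order (R = Rz(yaw) Ry(pitch) Rx(roll)).
In Python, from station import * gives the robot as it stands.
- The arm moves only by the tool step_arm, never from a script. Its argument "deltas" is a list of rows, each a list of 5 numbers: the shift along the tool's x, y, z in cm, then the turn about the tool's x in degrees, then the closure, from 0 (fully open) to 1 (shut). In form: [[dx, dy, dz, roll, fingers], ...]. A call has exactly 10 rows; each row is the pose to reach, as a shift and turn from the pose commanded when the call began, along the tool's axes at that moment; what a row does not reach only later rows make up. A row lasts 1/12 s, in which the tool goes at most 41.7 mm and 7.16 degrees, less where a joint would pass 70% of its speed; a pose out of reach is approached as far as the arm can. A call with a gripper value outside its range is refused whole. The fingers move at their own pace and stop on an object; "squeeze" is the grip in N (left out, the last holds). Time passes only in rows, so rows that repeat a pose let the fingers close, or fill a call up. It gives the time, the measured TCP pose, the force and the opening at its end, in the units of the state.
- get_state(): the state, without advancing time (a new reading comes with each control period).
- grab_frame(name): name is "scene" or "top" or "wrist"; returns a dict with "pixels" (400x640x3 uint8, red, green, blue), "range_z" (400x640 float32, m along the optical axis (not along the pixel's ray), 0 where there is no reading), "fx", "fy", "cx", "cy" (pixels), "view" (4x4, takes a point from world to camera coordinates); the wrist camera has in their place "hand_eye" (4x4, takes a point from camera to tool coordinates, whose origin is the TCP and whose axes are the tool frame's). Camera axes: x right, y down, z forward; pixel columns grow to the right and rows downward; lengths in m; the calibration is good to about 2 mm. A picture is of the moment at which its call begins: read the wrist's pose just before it.
- job_done(): hands the job in, once; it reports no verdict.
Trained networks look in the newest picture that a camera, given by its name, has taken for a name from the list of things; names that differ only in an ending like _2 or _b are one class to them, and where a whole thing is asked for, a point or a joint stands for the part that bears it (a point fixed in the world has none). Each returns a list of dicts, best first, with "conf" (0 to 1); they miss things now and then, are a little off and sometimes report something else, mostly with a low value. They report only what shows in the picture. A call takes as long as a camera call. They do not tell look-alikes from the thing itself.
- boxes_of(thing, camera): "extent" ([left, top, right, bottom] in pixels, round what is visible of it).
- masks_of(thing, camera): "mask" (400x640 bool, what is visible of it) and "extent" ([left, top, right, bottom] in pixels, round what is visible of it).
The state is a dict: "t": time; "q": joint angles; "qd": joint speeds; "joint_efforts": joint torques, N m; "eef_pos": TCP position; "ee_rot": TCP orientation; "force": force on the tool from outside, world axes, zero at the start; "moment": the same for the moment, N m; "width": finger opening in m.
Only numpy, scipy, OpenCV 4.12 (cv2) and the standard library are available. Lean on these libraries where they do the work, as an engineer would, in place of code of your own. Each camera call takes 0.05 s, during which the arm holds its last target.

TASK

Take the stopper that stands in the low square steel frame and find its size with the stepped gauge: hold it upright over the smallest bore, press it lightly on the mouth, and go up one bore at a time, leaving none out, until it enters. Leave it there, upright and fully home on the floor of the first bore that takes it, and let go; press gently throughout, never with as much as 3 kg on stopper or gauge, and leave the other two stoppers and everything else on the bench where they are.

Things in the scene. Friction and masses are not known exactly. Their poses are not given: they have to be found in the camera images.
- gauge: aluminium gauge block fixed to the bench, a low staircase 70 mm deep (its x) and 232 mm long (its y) of four treads, each 58 mm long, that rise by 4 mm from 36 to 48 mm towards +y; a blind bore in the middle of each tread, 31, 35, 39 and 43 mm across. Origin under its centre, on the bench; z up. Bores are 1 mm wider than the stopper that belongs in them: the 34 mm disc fits the 35 mm bore, 38 fits 39, 42 fits 43, none fits 31
- bore1 (a point): centre of the mouth of the smallest bore of the gauge, 31 mm across with a 1 mm chamfer, blind and 12 mm deep with a flat floor, in the lowest tread, 36 mm above the bench. z points up out of the bore; the row runs along y, the next larger bore towards +y
- bore2 (a point): centre of the mouth of the second bore of the gauge, 35 mm across with a 1 mm chamfer, blind and 12 mm deep with a flat floor, in the second tread, 40 mm above the bench. z points up out of the bore; the row runs along y, the next larger bore towards +y
- bore3 (a point): centre of the mouth of the third bore of the gauge, 39 mm across with a 1 mm chamfer, blind and 12 mm deep with a flat floor, in the third tread, 44 mm above the bench. z points up out of the bore; the row runs along y, the next larger bore towards +y
- bore4 (a point): centre of the mouth of the largest bore of the gauge, 43 mm across with a 1 mm chamfer, blind and 12 mm deep with a flat floor, in the highest tread, 48 mm above the bench. z points up out of the bore; the row runs along y, the next larger bore towards +y
- frame: square steel frame fixed flat on the bench, 90 mm outside, 78 mm inside, 5 mm high, open in the middle; the stopper to be gauged stands on the bench inside it, its axis within 15 mm of the frame's middle; the other stoppers stand more than 80 mm away. Origin at its centre on the bench
- stopper_a_mid (a point): a grey plastic stopper: a disc 16 mm thick with a round knob (20 mm across, 34 mm tall) on its centre, 50 mm tall in all, about 0.09 kg, standing upright on its disc. The point is its centre, on its axis 25 mm above its underside; z is its axis, pointing up. The three stoppers look alike; their discs are 34, 38 and 42 mm across, one of each, and it is not known which is which.
- stopper_b_mid (a point): a grey plastic stopper: a disc 16 mm thick with a round knob (20 mm across, 34 mm tall) on its centre, 50 mm tall in all, about 0.09 kg, standing upright on its disc. The point is its centre, on its axis 25 mm above its underside; z is its axis, pointing up. The three stoppers look alike; their discs are 34, 38 and 42 mm across, one of each, and it is not known which is which.
- stopper_c_mid (a point): a grey plastic stopper: a disc 16 mm thick with a round knob (20 mm across, 34 mm tall) on its centre, 50 mm tall in all, about 0.09 kg, standing upright on its disc. The point is its centre, on its axis 25 mm above its underside; z is its axis, pointing up. The three stoppers look alike; their discs are 34, 38 and 42 mm across, one of each, and it is not known which is which.
- bottle_a: bystander: capped amber bottle, 68 mm across, 190 mm tall; origin under its centre
- bottle_b: bystander: capped green bottle, 68 mm across, 190 mm tall; origin under its centre
- jar: bystander: small jar, 60 mm across, 70 mm tall; origin under its centre
- tub: bystander: open white plastic tub, 100 mm across, 100 mm tall; origin under its centre
- funnel: bystander: clear funnel standing mouth down, 90 mm across, 85 mm tall; origin under its centre
- spatula: bystander: spatula 170 mm long lying flat; origin under its middle
There are look-alikes about, which are no part of the job. What is shaped like the part that bears stopper_b_mid but green is not meant. Of the things shaped like the frame, the steel one is meant.

How it is judged:
By the outcome, as a careful person would: the job done as asked, in the order asked, and still so for the second after the job is handed in, with the robot touching nothing.
It also fails if it takes over 72 s, if anything falls off the work surface, if the arm or the gripper's body presses on something with over 40 N, if the wrist force passes 120 N, or if a joint passes its speed limit or range.

## Working session

There is one attempt and no reset: what is moved stays moved. The work goes in short steps, Python scripts to look and compute and a tool call to move; the robot and the scene stay as the last step left them, time stands still between calls to the robot, and variables do not carry over. Pictures are saved under pics/ and viewed, and the job is handed in when it is done.

Besides the shell and the picture viewer there is one more tool, called after ">>>" as name([rows], argument=value, ...), one row to a line, values as JSON. step_arm: Moves the arm, as the interface text tells. Its arguments: {"type":"object","properties":{"deltas":{"type":"array"},"squeeze":{"type":"number"}},"required":["deltas"]}

```bash
ls; mkdir -p pics; python3 - <<'E'
from station import *
import cv2,numpy as np
print(get_state())
for n in ["scene","top"]:
    f=grab_frame(n); cv2.imwrite(f"pics/{n}0.png",f["pixels"][:,:,::-1]); print(n,f["fx"],f["fy"],f["cx"],f["cy"],np.round(f["view"],4).tolist())
    for th in ["gauge","frame","stopper_a_mid"]:
        for d in boxes_of(th,n): print(th,round(d["conf"],2),np.round(d["extent"]).tolist())
E
```

```text
pics
{'t': 0.0, 'q': array([-9.71917730e-01,  3.59395167e-01,  1.10679733e-02, -3.87170712e-04,
       -1.22410602e+00, -2.88110650e-01]), 'qd': array([ 4.83444879e-04, -8.03473029e-05,  1.04284973e-03, -8.38132529e-04,
       -5.48345408e-04, -3.06936154e-04]), 'joint_efforts': array([ 9.44304229e-04, -5.82711160e+01,  2.93062592e+01,  6.99709520e+00,
        6.88963104e-03, -1.85733165e-04]), 'eef_pos': array([ 0.20626018, -0.64222501,  0.24261461]), 'ee_rot': array([0.06934771, 1.56911945, 1.95078013]), 'force': array([-0.82046718, -0.84169669, -0.47411789]), 'moment': array([-0.01614594, -0.04219531,  0.02301651]), 'width': 0.0875943020342571}
scene 474.8343241902782 474.8343241902782 321.8078263994186 206.6594478803787 [[0.8693, 0.494, -0.018, -0.4507], [0.3657, -0.6671, -0.6491, -0.2066], [-0.3327, 0.5576, -0.7605, 1.4887], [0.0, 0.0, 0.0, 1.0]]
gauge 0.79 [319.0, 146.0, 373.0, 222.0]
frame 0.73 [247.0, 268.0, 298.0, 307.0]
frame 0.69 [290.0, 228.0, 329.0, 262.0]
frame 0.41 [410.0, 121.0, 436.0, 155.0]
stopper_a_mid 0.58 [342.0, 253.0, 359.0, 275.0]
top 374.2155297505121 374.2155297505121 314.6591158178049 195.51535734104502 [[0.0238, -0.9997, -0.0054, -0.0782], [-0.9873, -0.0227, -0.1573, 0.5643], [0.1572, 0.0091, -0.9875, 0.9553], [0.0, 0.0, 0.0, 1.0]]
gauge 0.77 [214.0, 181.0, 308.0, 220.0]
gauge 0.37 [283.0, 111.0, 306.0, 137.0]
frame 0.63 [216.0, 183.0, 307.0, 218.0]
frame 0.57 [326.0, 181.0, 366.0, 219.0]
frame 0.49 [385.0, 186.0, 418.0, 224.0]
stopper_a_mid 0.45 [343.0, 150.0, 355.0, 158.0]
stopper_a_mid 0.19 [384.0, 187.0, 419.0, 222.0]
```

View pics/scene0.png

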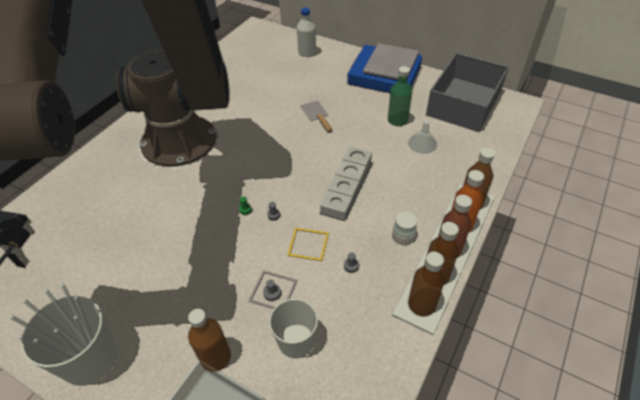

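View pics/top0.png

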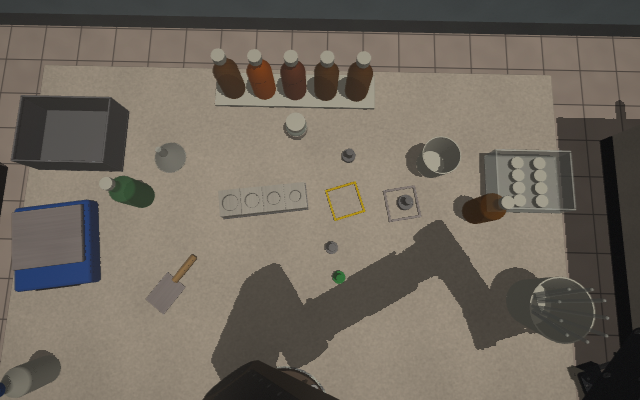

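Candidates: grey stoppers are at top (404,202) inside the steel frame, (348,155) and (331,246), plus a green one at (339,277). Frames are the steel one at top (402,203) and a yellow one at (345,201), which is empty. I choose the stopper at top (404,202) / scene (272,290). The gauge is at top (263,199), with its larger bores towards the left (+y).

```bash
cat > h.py <<'E'
from station import *
import cv2,numpy as np
from scipy.spatial.transform import Rotation as R
def cloud(f,T=None):
    """world points per pixel; T = tool->world for wrist"""
    z=f["range_z"].astype(float); v,u=np.mgrid[0:400,0:640]
    P=np.stack([(u-f["cx"])/f["fx"]*z,(v-f["cy"])/f["fy"]*z,z,np.ones_like(z)],-1)
    M=np.linalg.inv(f["view"]) if "view" in f else T@f["hand_eye"]
    W=(P@M.T)[...,:3]; W[z<=0]=np.nan
    return W
def tool(s=None):
    s=s or get_state(); T=np.eye(4); T[:3,:3]=R.from_euler("xyz",s["ee_rot"]).as_matrix(); T[:3,3]=s["eef_pos"]; return T
E
python3 - <<'E'
from h import *
f=grab_frame("top"); W=cloud(f)
g=f["pixels"]
cv2.imwrite("pics/crop1.png",cv2.resize(g[140:260,200:440][:,:,::-1],None,fx=3.3,fy=3.3,interpolation=cv2.INTER_CUBIC))
def reg(n,x0,y0,x1,y1,zmin,zmax):
    P=W[y0:y1,x0:x1].reshape(-1,3); P=P[(P[:,2]>zmin)&(P[:,2]<zmax)]
    print(n,len(P),P.min(0).round(3),P.max(0).round(3),P.mean(0).round(4))
    return P
print("bench",W[300,200:210,2])
reg("st",390,188,416,216,.035,.07); reg("stdisc",390,188,416,216,.01,.07)
P=reg("gauge",212,176,314,222,.028,.06)
r=cv2.minAreaRect((P[:,:2]*1000).astype(np.float32)); print(r)
reg("o1",335,140,362,168,.035,.07); reg("o2",320,235,345,258,.035,.07)
print(tool().round(3))
f=grab_frame("scene"); W=cloud(f); reg("st_s",258,275,288,302,.035,.07)
P=reg("gauge",312,140,380,225,.028,.06)
r=cv2.minAreaRect((P[:,:2]*1000).astype(np.float32)); print(r)
E
```

```text
bench [-0.00079771 -0.00207905  0.00190465 -0.00048296 -0.00202609  0.00341182
 -0.00036965  0.00218213  0.00094275 -0.0007483 ]
st 52 [ 0.549 -0.321  0.037] [ 0.567 -0.304  0.053] [ 0.5583 -0.3116  0.0489]
stdisc 184 [ 0.539 -0.332  0.011] [ 0.597 -0.284  0.053] [ 0.5573 -0.31    0.0259]
gauge 2147 [ 0.504 -0.042  0.028] [0.604 0.194 0.053] [0.5534 0.0813 0.04  ]
((554.7028198242188, 75.34941864013672), (70.88211059570312, 232.3385772705078), 7.931074619293213)
o1 50 [ 0.679 -0.164  0.036] [ 0.697 -0.147  0.054] [ 0.6864 -0.155   0.048 ]
o2 44 [ 0.423 -0.121  0.045] [ 0.438 -0.103  0.053] [ 0.4307 -0.112   0.0501]
[[-0.    -0.952 -0.306  0.206]
 [ 0.    -0.306  0.952 -0.643]
 [-1.     0.     0.     0.243]
 [ 0.     0.     0.     1.   ]]
st_s 79 [ 0.55  -0.323  0.035] [ 0.57  -0.304  0.055] [ 0.5614 -0.3149  0.0476]
gauge 1688 [ 0.505 -0.045  0.028] [0.605 0.195 0.054] [0.5565 0.0724 0.0406]
((554.7699584960938, 74.12184143066406), (72.15010833740234, 236.05963134765625), 8.13205337524414)
```

View pics/crop1.png

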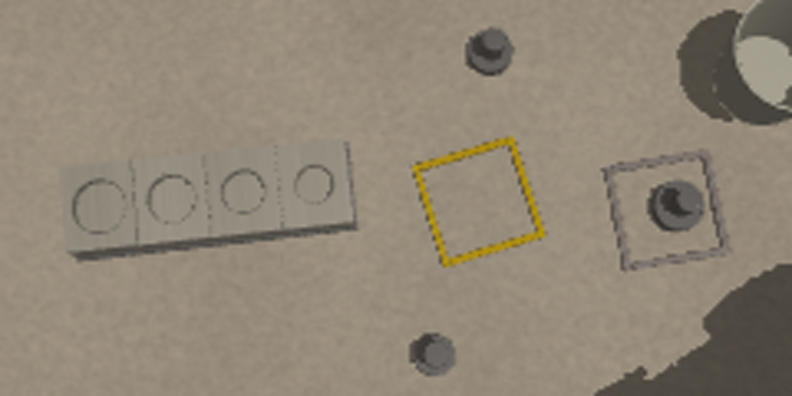

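```bash
python3 - <<'E'
from h import *
f=grab_frame("wrist"); print(f["hand_eye"].round(4).tolist(),f["fx"],f["cx"],f["cy"])
cv2.imwrite("pics/w0.png",f["pixels"][:,:,::-1])
f=grab_frame("top"); W=cloud(f)
def reg(n,x0,y0,x1,y1,zmin,zmax):
    P=W[y0:y1,x0:x1].reshape(-1,3); P=P[(P[:,2]>zmin)&(P[:,2]<zmax)]
    print(n,len(P),P.min(0).round(3),P.max(0).round(3),P.mean(0).round(4))
reg("tub",405,130,465,178,.05,.12); reg("bottle",455,185,515,228,.05,.3); reg("tray",480,145,580,215,.01,.3);reg("jar",275,105,315,142,.03,.2)
E
```

```text
[[-0.0004, -0.2668, 0.9637, -0.1419], [-0.0005, -0.9637, -0.2668, 0.0721], [1.0, -0.0006, 0.0003, -0.0007], [0.0, 0.0, 0.0, 1.0]] 315.0146351345963 321.8173955369055 197.28768165337792
tub 686 [ 0.622 -0.436  0.05 ] [ 0.721 -0.337  0.105] [ 0.6775 -0.3952  0.0804]
bottle 1035 [ 0.505 -0.585  0.05 ] [ 0.604 -0.469  0.194] [ 0.5367 -0.4926  0.1258]
tray 4099 [ 0.516 -0.741  0.01 ] [ 0.7   -0.47   0.194] [ 0.6146 -0.6298  0.0555]
jar 419 [ 0.733 -0.036  0.03 ] [0.789 0.022 0.075] [ 0.7568 -0.0085  0.0624]
```

View pics/w0.png

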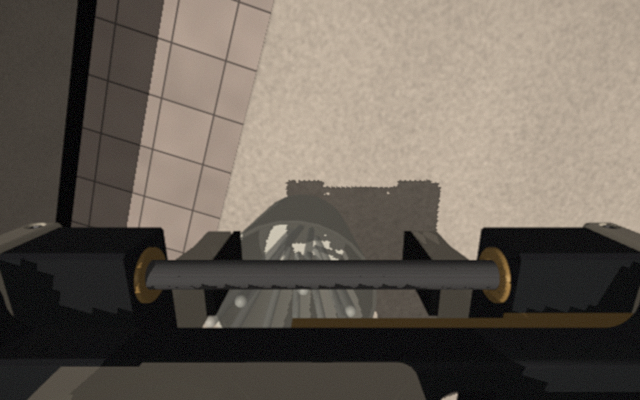

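>>> step_arm([
  [0,-2,1,3,0],
  [0,-6,2.8,8,0],
  [0,-10,4.7,14,0],
  [0,-14,6.6,20,0],
  [0,-18,8.5,26,0],
  [0,-22,10.4,32,0],
  [0,-26,12.3,38,0],
  [0,-30,14.2,42,0],
  [0,-34,16,45,0],
  [0,-37,17.5,45,0],
], squeeze=12)

```text
t: 1.43
eef_pos: [0.4978, -0.3695, 0.244]
ee_rot: [-1.512, 1.57, -0.419]
force: [0.9, -1.4, 0.0]
width: 0.0876
```

>>> step_arm([
  [1,-1,2.5,0,0],
  [2,-1.8,4.8,0,0],
  [3.2,-2.3,6.3,0,0],
  [4,-2.5,6.9,0,0],
  [4,-2.5,6.9,0,0],
  [4,-2.5,6.9,0,0],
  [4,-2.5,6.9,0,0],
  [4,-2.5,6.9,0,0],
  [4,-2.5,6.9,0,0],
  [4,-2.5,6.9,0,0],
])

```text
t: 2.27
eef_pos: [0.55, -0.3219, 0.2042]
ee_rot: [-1.419, 1.57, -0.323]
force: [-0.6, -0.1, 0.5]
width: 0.0875
```

```bash
python3 - <<'E'
from h import *
s=get_state(); T=tool(s); f=grab_frame("wrist"); print(s["eef_pos"],s["force"],T[:3,:3].round(3).tolist())
cv2.imwrite("pics/w1.png",f["pixels"][:,:,::-1])
W=cloud(f,T)
for d in boxes_of("stopper_b_mid","wrist"): print(d["conf"],d["extent"])
for z0,z1 in [(.042,.06),(.008,.02),(.002,.008),(-.004,.002)]:
    m=(W[...,2]>z0)&(W[...,2]<z1)&(abs(W[...,0]-.56)<.03)&(abs(W[...,1]+.313)<.03)
    P=W[m]; print(z0,len(P), P.mean(0).round(4) if len(P) else "", P.min(0).round(4) if len(P) else "",P.max(0).round(4) if len(P) else "")
E
```

```text
[ 0.54995441 -0.32191781  0.20421382] [-0.6354429  -0.14953973  0.54394824] [[0.001, -0.889, 0.458], [-0.0, 0.458, 0.889], [-1.0, -0.001, 0.0]]
0.042 341 [ 0.5583 -0.315   0.0502] [ 0.5493 -0.3246  0.0421] [ 0.5687 -0.3055  0.0525]
0.008 749 [ 0.5551 -0.3137  0.0165] [ 0.5385 -0.3354  0.0083] [ 0.5798 -0.295   0.0198]
0.002 118 [ 0.5553 -0.3108  0.0032] [ 0.5313 -0.3429  0.002 ] [ 0.5896 -0.2831  0.008 ]
-0.004 1509 [ 0.5579 -0.3102  0.0007] [ 0.53   -0.343  -0.0021] [ 0.5899 -0.283   0.002 ]
```

View pics/w1.png

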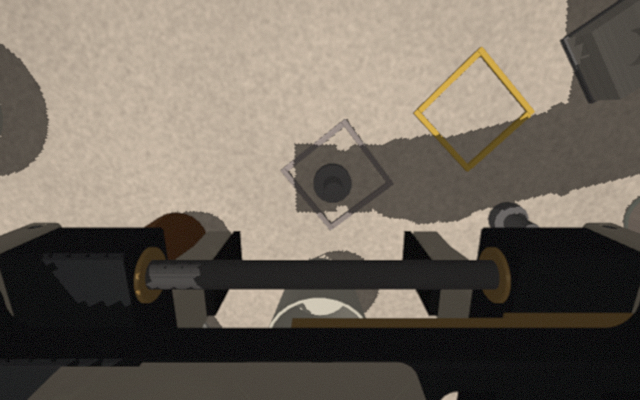

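>>> step_arm([
  [1,-0.4,1,0,0],
  [4,-0.4,1,0,0],
  [7,-0.4,1,0,0],
  [10,-0.4,1,0,0],
  [11,-0.4,1,0,0],
  [11,-0.4,1,0,0],
  [11,-0.4,1,0,0],
  [11,-0.4,1,0,0],
  [11,-0.4,1,0,0],
  [11,-0.4,1,0,0],
])

```text
t: 3.2
eef_pos: [0.5593, -0.3144, 0.0953]
ee_rot: [-1.369, 1.568, -0.272]
force: [0.4, 0.3, -0.5]
width: 0.0879
```

```bash
python3 - <<'E'
from h import *
s=get_state(); T=tool(s); f=grab_frame("wrist"); print(s["eef_pos"],s["force"])
cv2.imwrite("pics/w2.png",f["pixels"][:,:,::-1])
W=cloud(f,T); L=(np.c_[W.reshape(-1,3),np.ones(256000)]@np.linalg.inv(T).T)[:,:3].reshape(400,640,3)
for z0,z1 in [(.042,.06),(.012,.02)]:
    m=(W[...,2]>z0)&(W[...,2]<z1)&(abs(W[...,0]-.56)<.03)&(abs(W[...,1]+.313)<.03)
    P=W[m];Q=L[m]; print(z0,len(P), P.mean(0).round(4),P.min(0).round(4),P.max(0).round(4)); print(" tool",Q.mean(0).round(4),Q.min(0).round(4),Q.max(0).round(4))
E
```

```text
[ 0.55934378 -0.31437117  0.09533708] [ 0.35930839  0.28327635 -0.50323055]
0.042 808 [ 0.5581 -0.3146  0.0501] [ 0.5493 -0.3248  0.042 ] [ 0.5689 -0.3052  0.053 ]
 tool [ 0.0453  0.0011 -0.0007] [ 0.0424 -0.0099 -0.0103] [0.0533 0.0099 0.009 ]
0.012 1454 [ 0.5541 -0.3125  0.0166] [ 0.5386 -0.3357  0.012 ] [ 0.5799 -0.2945  0.0199]
 tool [ 0.0787  0.0057 -0.0008] [ 0.0754 -0.0174 -0.0212] [0.0833 0.0205 0.0195]
```

View pics/w2.png

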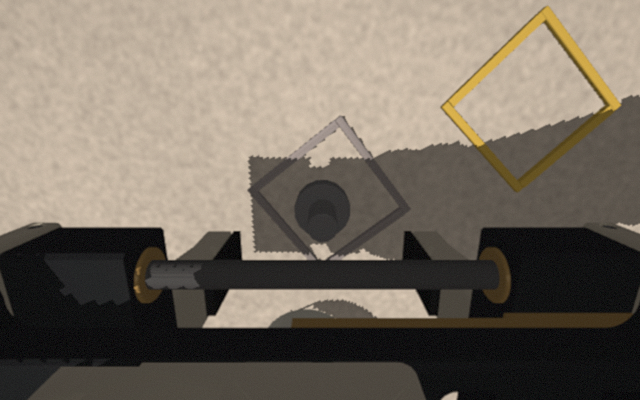

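>>> step_arm([
  [1,0,0,0,0],
  [3,0,0,0,0],
  [4.8,0,0,0,0],
  [5.6,0,0,0,0],
  [5.8,0,0,0,0],
  [5.8,0,0,0,0.4],
  [5.8,0,0,0,1],
  [5.8,0,0,0,1],
  [5.8,0,0,0,1],
  [5.8,0,0,0,1],
], squeeze=20)

```text
t: 4.08
eef_pos: [0.5589, -0.3142, 0.0364]
ee_rot: [-1.343, 1.569, -0.247]
force: [-0.0, 0.8, 0.1]
width: 0.0597
```

>>> step_arm([
  [0,0,0,0,1],
  [0,0,0,0,1],
  [0,0,0,0,1],
  [0,0,0,0,1],
  [-0.5,0,0,0,1],
  [-1.5,0,0,0,1],
  [-3,0,0,0,1],
  [-5,0,0,0,1],
  [-6,0,0,0,1],
  [-6,0,0,0,1],
])

```text
t: 4.92
eef_pos: [0.5602, -0.3147, 0.099]
ee_rot: [-1.421, 1.566, -0.324]
force: [0.6, 0.3, -0.1]
width: 0.0195
```

```bash
python3 - <<'E'
from h import *
s=get_state(); T=tool(s); f=grab_frame("wrist"); print(s["eef_pos"],s["force"],s["width"],T[:3,:3].round(3).tolist())
cv2.imwrite("pics/w3.png",f["pixels"][:,:,::-1])
W=cloud(f,T); L=(np.c_[W.reshape(-1,3),np.ones(256000)]@np.linalg.inv(T).T)[:,:3].reshape(400,640,3)
m=(L[...,0]>.005)&(L[...,0]<.06)&(abs(L[...,1])<.04)&(abs(L[...,2])<.03)
Q=L[m]; print(len(Q)); print(np.histogram(Q[:,0],bins=np.arange(.004,.06,.003)))
m=(L[...,0]>.012)&(L[...,0]<.025)&(abs(L[...,1])<.04)&(abs(L[...,2])<.03); Q=L[m]; print(Q.mean(0),Q.min(0),Q.max(0))
E
```

```text
[ 0.5601587  -0.31469261  0.09904311] [ 0.55475501  0.29219899 -0.11704425] 0.019544758073495722 [[0.005, -0.89, 0.457], [-0.002, 0.457, 0.89], [-1.0, -0.005, 0.001]]
2564
(array([ 147,  184,  197,  120,   70,   67,   56,   63,   58, 1219,  104,
         77,   80,   74,   48,    0,    0,    0]), array([0.004, 0.007, 0.01 , 0.013, 0.016, 0.019, 0.022, 0.025, 0.028,
       0.031, 0.034, 0.037, 0.04 , 0.043, 0.046, 0.049, 0.052, 0.055,
       0.058]))
[ 0.01699105  0.00629018 -0.00080071] [ 0.01202935 -0.0008402  -0.02420634] [0.02481399 0.0106507  0.02246139]
```

View pics/w3.png

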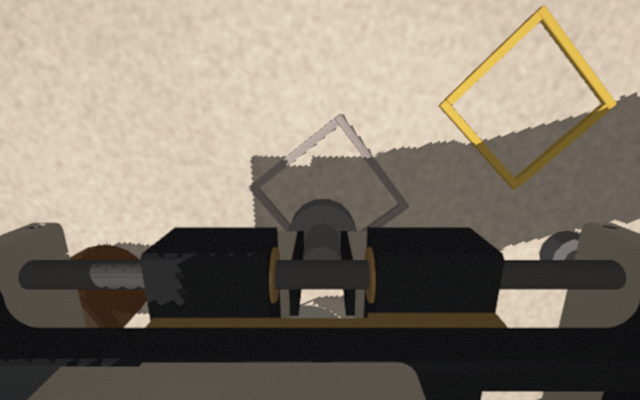

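```bash
cat >> h.py <<'E'
def look(name,save=True):
    s=get_state(); T=tool(s); f=grab_frame("wrist")
    cv2.imwrite(f"pics/{name}.png",f["pixels"][:,:,::-1])
    W=cloud(f,T); L=(np.c_[W.reshape(-1,3),np.ones(256000)]@np.linalg.inv(T).T)[:,:3].reshape(400,640,3)
    return s,T,f,W,L
E
python3 - <<'E'
from h import *
s,T,f,W,L=look("w4"); print(s["t"],s["eef_pos"],s["moment"])
m=(L[...,0]>.030)&(L[...,0]<.0355)&(abs(L[...,1]-.005)<.03)&(abs(L[...,2])<.025)
Q=L[m]; A=np.c_[Q[:,1:],np.ones(len(Q))]; c,*_=np.linalg.lstsq(A,Q[:,0],rcond=None); r=Q[:,0]-A@c; k=abs(r)<.0015
c,*_=np.linalg.lstsq(A[k],Q[k,0],rcond=None); print(len(Q),k.sum(),c,np.std(Q[k,0]-A[k]@c)); print(Q[k].min(0),Q[k].max(0))
# circle fit on disc top outline
mm=np.zeros((400,640),np.uint8); idx=np.argwhere(m)[k]; mm[idx[:,0],idx[:,1]]=255
v,u=np.where(mm); print("px",u.min(),u.max(),v.min(),v.max())
cv2.imwrite("pics/w4c.png",cv2.resize(f["pixels"][150:300,220:420][:,:,::-1],None,fx=4,fy=4,interpolation=cv2.INTER_NEAREST))
cv2.imwrite("pics/w4m.png",cv2.resize(mm[150:300,220:420],None,fx=4,fy=4,interpolation=cv2.INTER_NEAREST))
E
```

```text
4.9667 [ 0.55928653 -0.31430832  0.09729212] [-0.05929093  0.00821302 -0.00510426]
1302 1228 [ 0.01387033 -0.00706003  0.03270984] 0.0006040646875027069
[ 0.0312727  -0.00623625 -0.02020388] [0.03456401 0.01850524 0.01914171]
px 289 355 205 244
```

View pics/w4c.png

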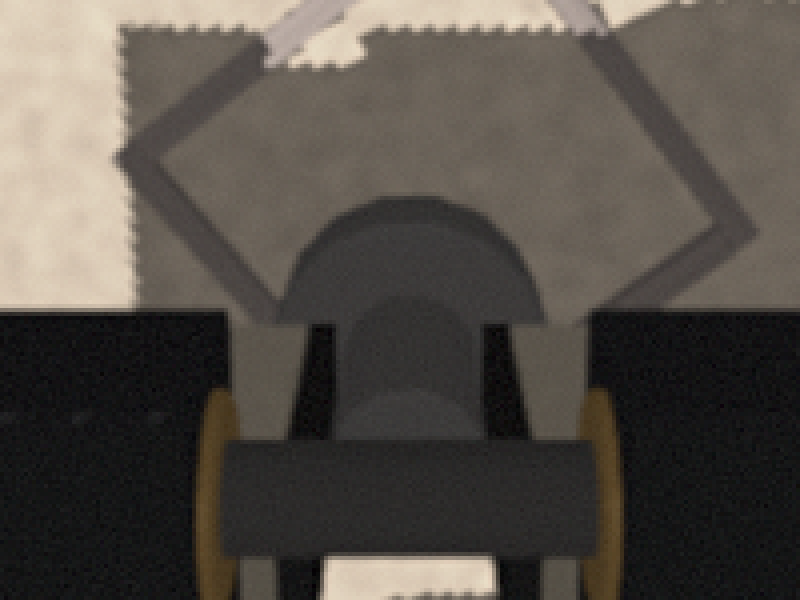

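View pics/w4m.png

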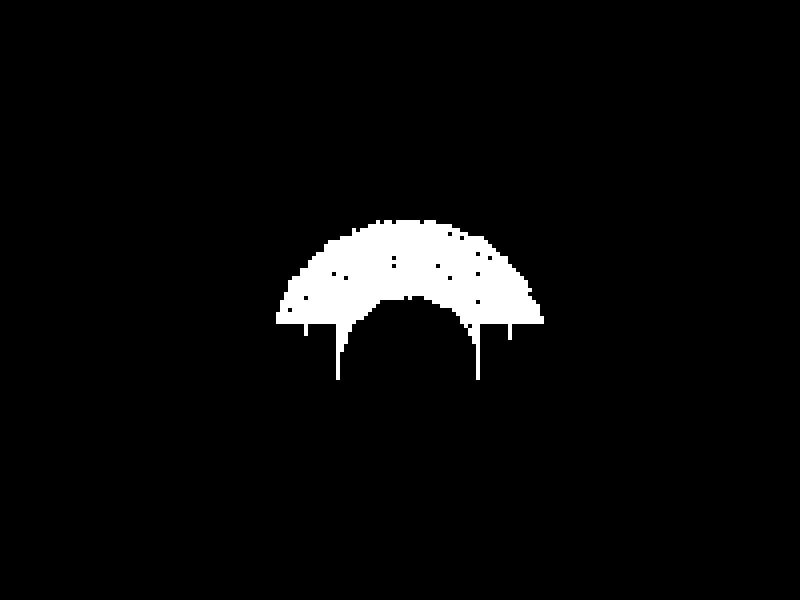

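>>> step_arm([
  [-1,0,0,0,1],
  [-3.5,0,0.5,0,1],
  [-6,0.7,2,0,1],
  [-6.2,1.7,5,0,1],
  [-6.2,2.9,8.5,0,1],
  [-6.2,4,12,0,1],
  [-6.2,5.2,15.5,0,1],
  [-6.2,6.3,19,0,1],
  [-6.2,7.5,22.5,0,1],
  [-6.2,8.4,25,0,1],
])

```text
t: 5.85
eef_pos: [0.5978, -0.0507, 0.1573]
ee_rot: [2.087, 1.57, -3.099]
force: [1.3, 0.5, -0.9]
width: 0.0195
```

>>> step_arm([
  [0,0.5,1.5,0,1],
  [0,0.8,2.3,0,1],
  [0,0.8,2.3,0,1],
  [0,0.8,2.3,0,1],
  [0,0.8,2.3,0,1],
  [0,0.8,2.3,0,1],
  [0,0.8,2.3,0,1],
  [0,0.8,2.3,0,1],
  [0,0.8,2.3,0,1],
  [0,0.8,2.3,0,1],
])

```text
t: 6.68
eef_pos: [0.6013, -0.0296, 0.1576]
ee_rot: [-0.536, 1.571, 0.56]
force: [-0.2, 0.3, -1.2]
width: 0.0194
```

```bash
python3 - <<'E'
from h import *
s,T,f,W,L=look("w5"); print(s["t"],s["eef_pos"],s["width"],s["force"],T[:3,:3].round(3).tolist())
for d in boxes_of("gauge","wrist"): print(d["conf"],d["extent"])
E
```

```text
6.6833 [ 0.60130318 -0.02958255  0.15760095] 0.019402314518842056 [-0.23533925  0.29174412 -1.22654297] [[0.0, -0.889, 0.457], [0.0, 0.457, 0.889], [-1.0, -0.0, 0.0]]
0.83 [267.8, 0.0, 578.4, 202.0]
```

View pics/w5.png

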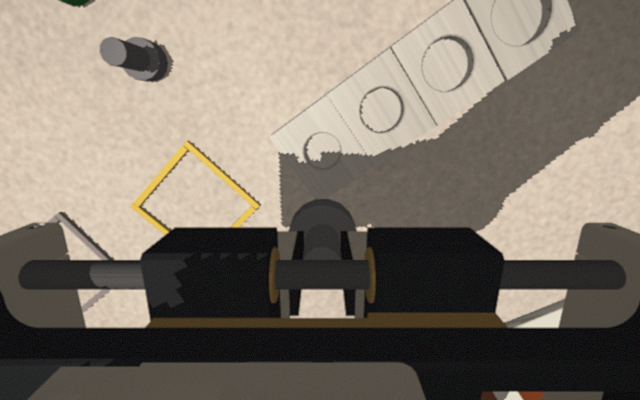

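```bash
cat >> h.py <<'E'
def rays(f,T,uv,z):
    """intersect pixel rays with world plane z"""
    M=T@f["hand_eye"]; uv=np.asarray(uv,float)
    d=np.c_[(uv[:,0]-f["cx"])/f["fx"],(uv[:,1]-f["cy"])/f["fy"],np.ones(len(uv))]@M[:3,:3].T
    o=M[:3,3]; k=(z-o[2])/d[:,2]; return o+d*np.reshape(k,(-1,1))
def proj(f,T,P):
    M=np.linalg.inv(T@f["hand_eye"]); p=np.c_[P,np.ones(len(P))]@M.T
    return np.c_[p[:,0]/p[:,2]*f["fx"]+f["cx"],p[:,1]/p[:,2]*f["fy"]+f["cy"]]
def circfit(p,r=None):
    from scipy.optimize import least_squares
    c0=p.mean(0)
    if r is None: return least_squares(lambda q:np.hypot(p[:,0]-q[0],p[:,1]-q[1])-q[2],[*c0,.02],loss="soft_l1",f_scale=.0005).x
    return least_squares(lambda q:np.hypot(p[:,0]-q[0],p[:,1]-q[1])-r,c0,loss="soft_l1",f_scale=.0005).x
H=[.036,.040,.044,.048]; RB=[.0155,.0175,.0195,.0215]
def bore(f,T,W,i,c0):
    """depth-based mouth fit"""
    h=H[i]; r=RB[i]; cam=(T@f["hand_eye"])[:2,3]
    near=np.hypot(W[...,0]-c0[0],W[...,1]-c0[1])<r+.006
    Z=cv2.medianBlur(W[...,2].astype(np.float32),3)
    m=(near&(Z<h-.003)&(Z>h-.02)).astype(np.uint8)
    n,lab,st,_=cv2.connectedComponentsWithStats(m)
    if n<2: return None
    m=(lab==1+np.argmax(st[1:,4])).astype(np.uint8)
    cs,_=cv2.findContours(m,cv2.RETR_EXTERNAL,cv2.CHAIN_APPROX_NONE); c=max(cs,key=len)[:,0,:].astype(float)
    ctr=c.mean(0); d=c-ctr; c=c+.5*d/np.linalg.norm(d,axis=1,keepdims=True)  # pixel centre -> edge
    p=rays(f,T,c,h-.002)[:,:2]
    far=((p-p.mean(0))@(p.mean(0)-cam))>0
    q=np.where(far[:,None],rays(f,T,c,h-.003)[:,:2],rays(f,T,c,h-.001)[:,:2])
    return circfit(q),circfit(q,r),len(q)
def stopfit(L,f):
    """disc top outline in tool frame"""
    m=(abs(L[...,0]-.0327)<.004)&(L[...,1]>-.001)&(L[...,1]<.03)&(abs(L[...,2])<.026)
    Q=L[m]; x0=np.median(Q[:,0])
    mm=(m&(abs(L[...,0]-x0)<.0018)).astype(np.uint8); mm=cv2.morphologyEx(mm,cv2.MORPH_CLOSE,np.ones((3,3),np.uint8))
    pts=[]
    for u in range(640):
        v=np.where(mm[:,u])[0]
        if len(v): pts.append([u,v.min()-.5])
    for v in range(400):
        u=np.where(mm[v])[0]
        if len(u): pts+= [[u.min()-.5,v],[u.max()+.5,v]]
    pts=np.array(pts); p=rays(f,np.eye(4),pts,0)if 0 else None
    M=f["hand_eye"]; d=np.c_[(pts[:,0]-f["cx"])/f["fx"],(pts[:,1]-f["cy"])/f["fy"],np.ones(len(pts))]@M[:3,:3].T
    o=M[:3,3]; P=o+d*((x0-o[0])/d[:,0])[:,None]; P=P[:,1:]
    k=(np.hypot(P[:,0],P[:,1])>.015)&(P[:,0]>-.003); P=P[k]
    return x0,circfit(P),{r:circfit(P,r).round(5) for r in (.017,.019,.021)}
E
python3 - <<'E'
from h import *
s,T,f,W,L=look("w6")
print(stopfit(L,f))
c,a=np.array([.5547,.075]),np.deg2rad(8)
res=[]
for i in range(4):
    b=c+(-87+58*i)*.001*np.array([-np.sin(a),np.cos(a)]); 
    x=bore(f,T,W,i,b); print(i,b.round(4),x); res.append(x[1] if x else None)
print(np.diff(np.array([r for r in res if r is not None]),axis=0))
g=f["pixels"].copy()
for i,r in enumerate(res):
    if r is None: continue
    t=np.linspace(0,2*np.pi,60)
    for z,R_ in ((H[i],RB[i]+.001),):
        for u,v in proj(f,T,np.c_[r[0]+R_*np.cos(t),r[1]+R_*np.sin(t),np.full(60,z)]):
            if 0<=u<640 and 0<=v<400: g[int(round(v)),int(round(u))]=[255,0,0]
cv2.imwrite("pics/w6c.png",cv2.resize(g[0:200,260:580][:,:,::-1],None,fx=2.5,fy=2.5,interpolation=cv2.INTER_NEAREST))
np.savez("w6.npz",W=W,L=L,T=T,g=f["pixels"])
E
```

```text
(np.float64(0.032780889695060995), array([-0.00132764, -0.00058181,  0.02029138]), {0.017: array([ 0.00259, -0.00039]), 0.019: array([ 0.00025, -0.00054]), 0.021: array([-0.00222, -0.00057])})
0 [ 0.5668 -0.0112] (array([ 0.56687585, -0.01279869,  0.01544334]), array([ 0.56687817, -0.01280171]), 102)
1 [0.5587 0.0463] (array([0.55895916, 0.04467774, 0.01738966]), array([0.55896345, 0.04467807]), 122)
2 [0.5507 0.1037] (array([0.55083742, 0.10218834, 0.01932202]), array([0.55085184, 0.10218714]), 148)
3 [0.5426 0.1612] (array([0.54531575, 0.15853896, 0.0194774 ]), array([0.54328633, 0.15949299]), 164)
[[-0.00791472  0.05747978]
 [-0.00811161  0.05750907]
 [-0.00756551  0.05730585]]
```

View pics/w6c.png

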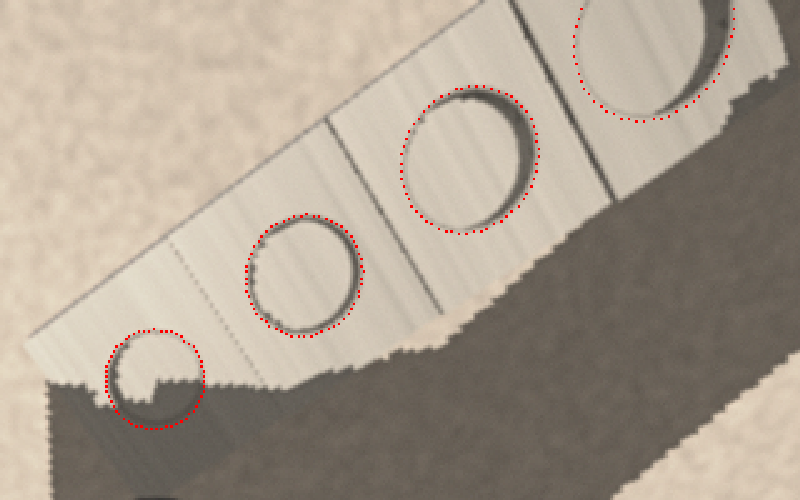

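```bash
python3 - <<'E'
from h import *
s,T,f,W,L=look("w7"); print(s["t"])
x0=.03275
m=(abs(L[...,0]-x0)<.0018)
M=f["hand_eye"];o=M[:3,3]
def tp(u,v):
    d=M[:3,:3]@np.array([(u-f["cx"])/f["fx"],(v-f["cy"])/f["fy"],1]); return (o+d*(x0-o[0])/d[0])[1:]
for u in range(310,335,3):
    v=np.where(m[195:245,u])[0]+195; 
    print(u,v.min(),v.max(),[tp(u,v.min()-.5).round(4),tp(u,v.max()+.5).round(4)])
for v in range(236,246,2):
    u=np.where(m[v,270:370])[0]+270; print(v,u.min(),u.max(),tp(u.min()-.5,v).round(4),tp(u.max()+.5,v).round(4))
g=f["pixels"].astype(int).sum(2)//3
print(g[196:232,318:324].mean(1).round(0))
print(g[232:242,280:300].mean(0).round(),g[232:242,340:362].mean(0).round())
E
```

```text
6.8333
310 207 228 [array([ 0.0177, -0.0075]), array([ 0.0041, -0.0076])]
313 206 226 [array([ 0.0183, -0.0057]), array([ 0.0053, -0.0058])]
316 205 225 [array([ 0.0189, -0.004 ]), array([ 0.0059, -0.0041])]
319 205 224 [array([ 0.0189, -0.0023]), array([ 0.0066, -0.0023])]
322 205 224 [array([ 0.0189, -0.0005]), array([ 0.0066, -0.0005])]
325 205 224 [array([0.0189, 0.0012]), array([0.0066, 0.0012])]
328 205 225 [array([0.0189, 0.0029]), array([0.0059, 0.003 ])]
331 206 227 [array([0.0183, 0.0047]), array([0.0047, 0.0048])]
334 207 229 [array([0.0177, 0.0064]), array([0.0034, 0.0066])]
236 304 339 [-0.0007 -0.0115] [-0.0007  0.0099]
238 304 339 [-0.002  -0.0116] [-0.002   0.0099]
240 304 339 [-0.0033 -0.0116] [-0.0033  0.0099]
242 304 339 [-0.0046 -0.0116] [-0.0046  0.0099]
244 304 339 [-0.0059 -0.0116] [-0.0059  0.01  ]
[93. 93. 84. 60. 47. 48. 48. 49. 48. 51. 59. 59. 58. 58. 58. 56. 57. 57.
 58. 56. 57. 58. 57. 57. 56. 57. 57. 56. 51. 49. 48. 47. 49. 49. 48. 49.]
[82. 81. 81. 80. 82. 81. 81. 82. 80. 80. 80. 81. 81. 82. 79. 68. 45. 22.
 15. 14.] [39. 19. 13. 14. 13. 12. 13. 29. 56. 74. 81. 81. 80. 81. 80. 80. 81. 82.
 80. 81. 81. 81.]
```

```bash
python3 - <<'E'
from h import *
s,T,f,W,L=look("w8"); print(s["t"],s["eef_pos"])
M=f["hand_eye"];o=M[:3,3]
g=f["pixels"].astype(int).sum(2)//3
for u in (312,316,320,324,328): print(u,g[194:208,u])
for v in (197.5,198,198.5,199,199.5):
    d=M[:3,:3]@np.array([(321-f["cx"])/f["fx"],(v-f["cy"])/f["fy"],1]); print(v,(o+d*(.0487-o[0])/d[0]).round(4))
st=np.array([0,-.0026,-.00055])
for i,b in enumerate([(.56688,-.01280),(.55896,.04468),(.55085,.10219),(.5428,.1597)]):
    d=T[:3,:3].T@(np.array([*b,H[i]])-T[:3,3])-st; print(i,d.round(4))
E
```

```text
6.8833 [ 0.60134015 -0.02926449  0.15760353]
312 [ 92  95  96  98 102  96  79  54  52  47  49  49  50  58]
316 [94 94 95 90 84 64 46 50 48 49 48 54 56 59]
320 [94 92 94 89 86 61 50 47 47 51 50 51 59 60]
324 [90 93 96 92 84 56 46 47 46 48 47 51 58 61]
328 [92 93 93 97 92 64 49 46 51 47 47 54 56 59]
197.5 [ 0.0487  0.0187 -0.0011]
198 [ 0.0487  0.0183 -0.0011]
198.5 [ 0.0487  0.018  -0.0011]
199 [ 0.0487  0.0177 -0.0011]
199.5 [ 0.0487  0.0173 -0.0011]
0 [ 0.1216  0.0408 -0.0006]
1 [0.1176 0.0741 0.0469]
2 [0.1136 0.1076 0.0944]
3 [0.1096 0.141  0.1419]
```

>>> step_arm([
  [0,1.5,0,0,1],
  [0.5,3.5,0,0,1],
  [2,4.1,-0.05,0,1],
  [4,4.1,-0.05,0,1],
  [6,4.1,-0.05,0,1],
  [6.6,4.1,-0.05,0,1],
  [6.7,4.1,-0.05,0,1],
  [6.7,4.1,-0.05,0,1],
  [6.7,4.1,-0.05,0,1],
  [6.7,4.1,-0.05,0,1],
])

```text
t: 7.77
eef_pos: [0.5655, -0.0108, 0.0917]
ee_rot: [-0.891, 1.569, 0.205]
force: [-0.3, 0.5, -1.5]
width: 0.0195
```

```bash
python3 - <<'E'
from h import *
s,T,f,W,L=look("w9"); print(s["t"],s["eef_pos"],s["force"],T[:3,:3].round(3).tolist())
print(T[:3,3]+T[:3,:3]@np.array([.0487,-.0028,-.00055]))
cv2.imwrite("pics/w9c.png",cv2.resize(f["pixels"][120:300,200:440][:,:,::-1],None,fx=3,fy=3,interpolation=cv2.INTER_NEAREST))
E
```

```text
7.7667 [ 0.56545751 -0.0108304   0.09167285] [-0.3022674   0.49619142 -1.54685013] [[0.002, -0.889, 0.457], [0.0, 0.457, 0.889], [-1.0, -0.001, 0.001]]
[ 0.567783   -0.01258111  0.04297624]
```

View pics/w9c.png

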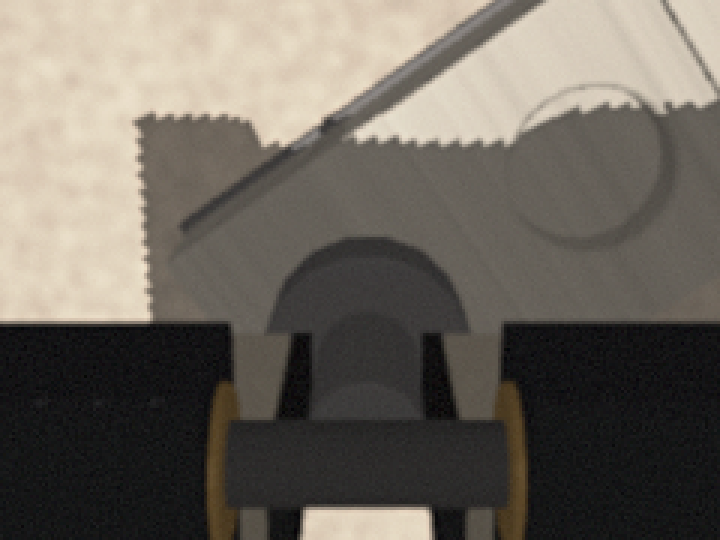

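>>> step_arm([
  [0.2,0.05,-0.05,0,1],
  [0.4,0.05,-0.05,0,1],
  [0.5,0.05,-0.05,0,1],
  [0.55,0.05,-0.05,0,1],
  [0.6,0.05,-0.05,0,1],
  [0.6,0.05,-0.05,0,1],
  [0.6,0.05,-0.05,0,1],
  [0.6,0.05,-0.05,0,1],
  [0.6,0.05,-0.05,0,1],
  [0.6,0.05,-0.05,0,1],
])

```text
t: 8.65
eef_pos: [0.5642, -0.0111, 0.0854]
ee_rot: [-1.144, 1.57, -0.048]
force: [-3.1, 1.3, 7.6]
width: 0.0194
```

>>> step_arm([
  [0,0,0,0,1],
  [0.02,0,0,0,1],
  [0.04,0,0,0,1],
  [0.06,0,0,0,1],
  [0.08,0,0,0,1],
  [0.1,0,0,0,1],
  [0.1,0,0,0,1],
  [0.1,0,0,0,1],
  [0.1,0,0,0,1],
  [0.1,0,0,0,1],
])

```text
t: 9.48
eef_pos: [0.5643, -0.0111, 0.0853]
ee_rot: [-1.198, 1.57, -0.101]
force: [-5.2, 1.4, 16.0]
width: 0.0193
```

>>> step_arm([
  [-0.5,0,0,0,1],
  [-2,0,0,0,1],
  [-2.2,0.8,1.2,0,1],
  [-2.2,2.2,3.2,0,1],
  [-2.2,3.34,4.75,0,1],
  [-2.2,3.34,4.75,0,1],
  [-1.6,3.34,4.75,0,1],
  [-1,3.34,4.75,0,1],
  [-0.9,3.34,4.75,0,1],
  [-0.9,3.34,4.75,0,1],
])

```text
t: 10.32
eef_pos: [0.5554, 0.0455, 0.0915]
ee_rot: [2.446, 1.569, -2.742]
force: [-0.1, -0.1, -0.4]
width: 0.0194
```

```bash
python3 - <<'E'
from h import *
s,T,f,W,L=look("w10"); print(s["t"],s["eef_pos"],s["force"],s["width"])
print(T[:3,3]+T[:3,:3]@np.array([.049,-.0028,-.00055]))
print(stopfit(L,f)[:2])
for i,b in ((2,(.55085,.10219)),(3,(.5428,.1597))): print(i,bore(f,T,W,i,b))
cv2.imwrite("pics/w10c.png",cv2.resize(f["pixels"][60:300,200:520][:,:,::-1],None,fx=2.5,fy=2.5,interpolation=cv2.INTER_NEAREST))
E
```

```text
10.3167 [0.55537478 0.04547079 0.09151743] [-0.12975219 -0.0596462  -0.41390522] 0.01936356191130962
[0.55752224 0.04366202 0.04251478]
(np.float64(0.03277243650049036), array([-0.00135639, -0.00064954,  0.02028391]))
2 (array([0.5509712 , 0.10216964, 0.0193833 ]), array([0.55098115, 0.10216545]), 170)
3 (array([0.5428669 , 0.15971968, 0.02129859]), array([0.5428824, 0.1597209]), 209)
```

View pics/w10c.png

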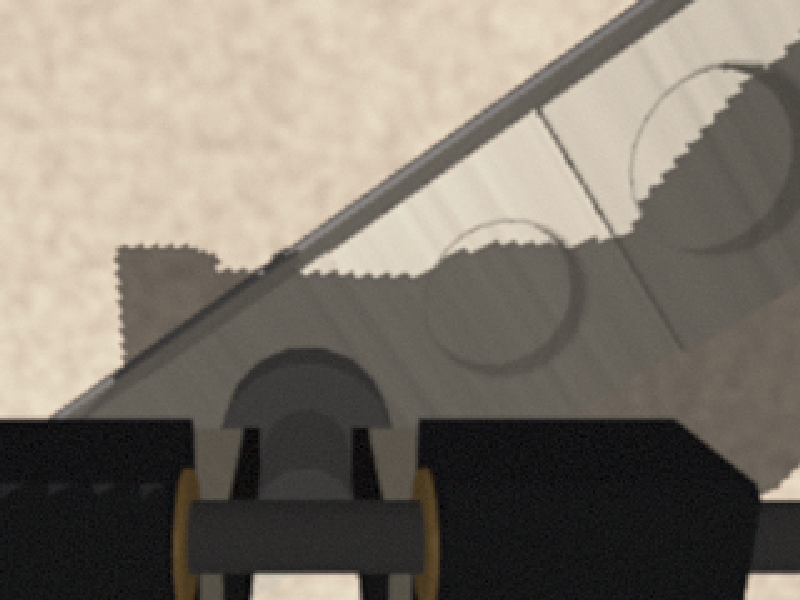

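>>> step_arm([
  [0,-0.05,0.1,0,1],
  [0,-0.07,0.15,0,1],
  [0.05,-0.07,0.15,0,1],
  [0.1,-0.07,0.15,0,1],
  [0.15,-0.07,0.15,0,1],
  [0.2,-0.07,0.15,0,1],
  [0.25,-0.07,0.15,0,1],
  [0.3,-0.07,0.15,0,1],
  [0.33,-0.07,0.15,0,1],
  [0.33,-0.07,0.15,0,1],
])

```text
t: 11.2
eef_pos: [0.5574, 0.0474, 0.0895]
ee_rot: [-1.023, 1.57, 0.073]
force: [-0.6, 0.5, 1.4]
width: 0.0193
```

```bash
python3 - <<'E'
from h import *
s=get_state();T=tool(s); print(s["t"],s["eef_pos"],s["force"],s["width"])
print(T[:3,3]+T[:3,:3]@np.array([.049,-.0028,-.00055]))
E
```

```text
11.2 [0.55742358 0.04741551 0.08950228] [-0.56438285  0.53326924  1.44575135] 0.019269466668955144
[0.55967968 0.04564837 0.040503  ]
```

>>> step_arm([
  [-0.1,0,0,0,1],
  [-0.1,0,-0.08,0,1],
  [-0.1,0,-0.1,0,1],
  [-0.05,0,-0.1,0,1],
  [0,0,-0.1,0,1],
  [0.03,0,-0.1,0,1],
  [0.06,0,-0.1,0,1],
  [0.09,0,-0.1,0,1],
  [0.12,0,-0.1,0,1],
  [0.12,0,-0.1,0,1],
])

```text
t: 12.03
eef_pos: [0.557, 0.0465, 0.0893]
ee_rot: [-1.192, 1.57, -0.095]
force: [-4.0, 0.1, 12.0]
width: 0.0197
```

```bash
python3 - <<'E'
from h import *
s=get_state();T=tool(s); print(s["t"],s["eef_pos"],s["force"],s["moment"],s["width"])
print(T[:3,3]+T[:3,:3]@np.array([.049,-.0028,-.00055]))
E
```

```text
12.0333 [0.55702433 0.04653202 0.08934433] [-3.95431717  0.11105948 12.04070239] [ 0.10641339  1.74827396 -0.03337538] 0.019677074877210734
[0.55930407 0.04476068 0.0403463 ]
```

>>> step_arm([
  [-0.5,0,0,0,1],
  [-1.5,0,0,0,1],
  [-1.6,1.2,1.7,0,1],
  [-1.6,2.6,3.7,0,1],
  [-1.6,3.36,4.72,0,1],
  [-1.2,3.36,4.72,0,1],
  [-0.8,3.36,4.72,0,1],
  [-0.8,3.36,4.72,0,1],
  [-0.8,3.36,4.72,0,1],
  [-0.8,3.36,4.72,0,1],
])

```text
t: 12.87
eef_pos: [0.5485, 0.1031, 0.0959]
ee_rot: [2.711, 1.57, -2.476]
force: [-0.5, 0.4, -1.0]
width: 0.0192
```

```bash
python3 - <<'E'
from h import *
s,T,f,W,L=look("w11"); print(s["t"],s["eef_pos"],s["force"],s["width"],np.abs(s["qd"]).max())
st=np.array([.049,-.0028,-.00055])
print(T[:3,3]+T[:3,:3]@st, (T[:3,:3].T@(np.array([.55097,.10217,.044])-T[:3,3])-st).round(4))
print(stopfit(L,f)[:2], bore(f,T,W,3,(.5429,.1597)))
E
```

```text
12.8667 [0.54846905 0.10308626 0.09590787] [-0.51644271  0.39983488 -0.98659258] 0.019210421164939616 0.004342186397289802
[0.55068331 0.10129733 0.04690747] [0.0029 0.0001 0.0009]
(np.float64(0.03276463208998408), array([-0.00129849, -0.00063435,  0.02026773])) (array([0.54283196, 0.1595907 , 0.02137793]), array([0.54284194, 0.15958813]), 190)
```

>>> step_arm([
  [0.05,0,0.05,0,1],
  [0.1,0,0.07,0,1],
  [0.15,0,0.07,0,1],
  [0.2,0,0.07,0,1],
  [0.25,0,0.07,0,1],
  [0.3,0,0.07,0,1],
  [0.34,0,0.07,0,1],
  [0.38,0,0.07,0,1],
  [0.4,0,0.07,0,1],
  [0.4,0,0.07,0,1],
])

```text
t: 13.75
eef_pos: [0.5492, 0.1045, 0.0933]
ee_rot: [-1.078, 1.57, 0.019]
force: [-2.8, 0.2, 11.0]
width: 0.0194
```

```bash
python3 - <<'E'
from h import *
s=get_state();T=tool(s); print(s["t"],s["eef_pos"],s["force"],s["moment"],s["width"])
print(T[:3,3]+T[:3,:3]@np.array([.049,-.0028,-.00055]))
E
```

```text
13.75 [0.54917542 0.10450464 0.09331299] [-2.82503357  0.23463864 10.99731032] [-0.27732268  1.35713639 -0.04098495] 0.019377901337318263
[0.55146824 0.10273828 0.04431538]
```

>>> step_arm([
  [-0.06,0,-0.04,0,1],
  [-0.06,0.02,-0.07,0,1],
  [-0.06,-0.05,-0.07,0,1],
  [-0.06,-0.1,-0.07,0,1],
  [-0.06,-0.15,-0.07,0,1],
  [-0.06,-0.2,-0.07,0,1],
  [-0.06,-0.25,-0.07,0,1],
  [-0.06,-0.15,-0.07,0,1],
  [-0.06,-0.05,-0.07,0,1],
  [-0.06,0,-0.07,0,1],
])

```text
t: 14.58
eef_pos: [0.5496, 0.1041, 0.0934]
ee_rot: [-0.959, 1.568, 0.138]
force: [2.4, -2.3, 5.2]
width: 0.0193
```

```bash
python3 - <<'E'
from h import *
s=get_state();T=tool(s); print(s["t"],s["eef_pos"],s["force"],s["moment"],s["width"])
print(T[:3,3]+T[:3,:3]@np.array([.049,-.0028,-.00055]))
E
```

```text
14.5833 [0.54963371 0.10406608 0.09339809] [ 2.42442888 -2.30609749  5.23089919] [-0.78655186 -1.26602131 -0.00294827] 0.01928723994409061
[0.55199111 0.10231523 0.04440299]
```

>>> step_arm([
  [-0.5,0,0,0,1],
  [-1.5,0,0,0,1],
  [-1.6,1.2,1.7,0,1],
  [-1.6,2.6,3.7,0,1],
  [-1.6,3.34,4.75,0,1],
  [-1.2,3.34,4.75,0,1],
  [-0.8,3.34,4.75,0,1],
  [-0.8,3.34,4.75,0,1],
  [-0.8,3.34,4.75,0,1],
  [-0.8,3.34,4.75,0,1],
])

```text
t: 15.42
eef_pos: [0.5404, 0.1606, 0.1005]
ee_rot: [2.658, 1.57, -2.529]
force: [-0.2, -0.2, -0.1]
width: 0.0192
```

```bash
python3 - <<'E'
from h import *
st=np.array([.049,-.0028,-.00055])
for k in range(6):
    s,T,f,W,L=look("w12"); print(s["t"],s["eef_pos"],s["force"].round(1),s["width"])
    print(T[:3,3]+T[:3,:3]@st, (T[:3,:3].T@(np.array([.5429,.1597,.048])-T[:3,3])-st).round(4))
print(stopfit(L,f))
cv2.imwrite("pics/w12c.png",cv2.resize(f["pixels"][130:280,220:420][:,:,::-1],None,fx=4,fy=4,interpolation=cv2.INTER_NEAREST))
E
```

```text
15.4167 [0.54039111 0.16055988 0.1005052 ] [-0.2 -0.2 -0.1] 0.0191682102555159
[0.54260126 0.15876998 0.05150465] [0.0035 0.0002 0.001 ]
15.4667 [0.54049152 0.16065546 0.10062466] [ 0.3 -0.2 -1. ] 0.019283361211607765
[0.54271355 0.1588715  0.05162443] [0.0036 0.0002 0.0008]
15.5167 [0.54057057 0.1607777  0.10071149] [-0.1 -0.5 -0.9] 0.019027036829949363
[0.54280315 0.15900204 0.05171144] [0.0037 0.0002 0.0007]
15.5667 [0.54060833 0.16090507 0.10075762] [-0.3 -0.6 -0.9] 0.019317727167500343
[0.54284858 0.15913546 0.0517577 ] [0.0038 0.0002 0.0005]
15.6167 [0.54057337 0.16096435 0.10077086] [-0.6 -1.2 -0.2] 0.019434599490510924
[0.54281374 0.15919611 0.0517709 ] [0.0038 0.0002 0.0005]
15.6667 [0.54058944 0.16106278 0.10079262] [ 0.9  0.1 -1.3] 0.019456821285224066
[0.54283506 0.15929739 0.05179279] [0.0038 0.0001 0.0004]
(np.float64(0.03262664702792155), array([-0.00101289, -0.00074106,  0.02026769]), {0.017: array([ 0.00289, -0.00052]), 0.019: array([ 0.00055, -0.00066]), 0.021: array([-0.00193, -0.00074])})
```

View pics/w12c.png

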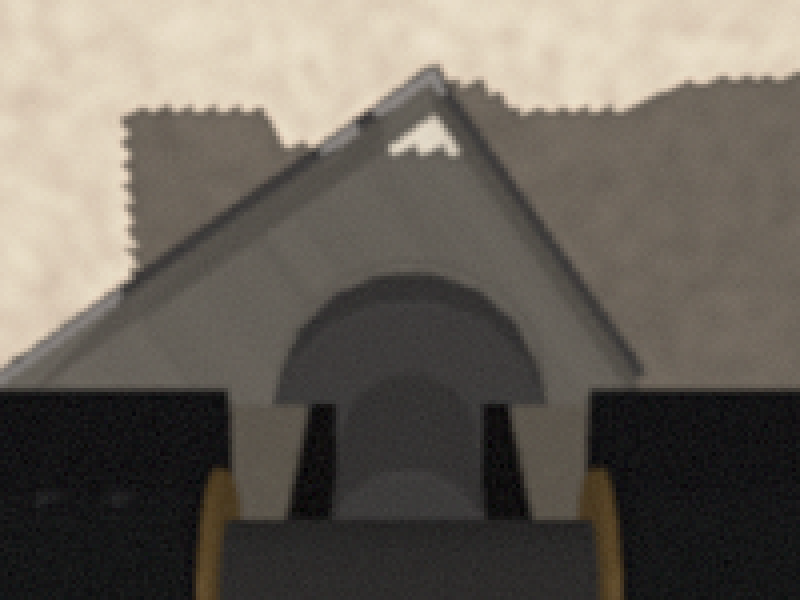

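>>> step_arm([
  [0.05,0,0.02,0,1],
  [0.1,0,0.02,0,1],
  [0.18,0,0.02,0,1],
  [0.25,0,0.02,0,1],
  [0.3,0,0.02,0,1],
  [0.35,0,0.02,0,1],
  [0.4,0,0.02,0,1],
  [0.45,0,0.02,0,1],
  [0.48,0,0.02,0,1],
  [0.48,0,0.02,0,1],
])

```text
t: 16.55
eef_pos: [0.5406, 0.1615, 0.0958]
ee_rot: [-0.76, 1.571, 0.336]
force: [0.2, 0.5, -0.7]
width: 0.0195
```

```bash
python3 - <<'E'
from h import *
s=get_state();T=tool(s); print(s["t"],s["eef_pos"],s["force"],s["moment"],s["width"])
print(T[:3,3]+T[:3,:3]@np.array([.049,-.0025,-.0007]))
E
```

```text
16.55 [0.54064934 0.16151808 0.09580111] [ 0.23678482  0.47376403 -0.71381686] [-0.17306825 -0.25586871  0.01197056] 0.019535841449078755
[0.54255852 0.15975486 0.04680125]
```

>>> step_arm([
  [0.04,0,0,0,1],
  [0.08,0,0,0,1],
  [0.12,0,0,0,1],
  [0.16,0,0,0,1],
  [0.2,0,0,0,1],
  [0.24,0,0,0,1],
  [0.28,0,0,0,1],
  [0.3,0,0,0,1],
  [0.3,0,0,0,1],
  [0.3,0,0,0,1],
])

```text
t: 17.38
eef_pos: [0.5406, 0.1615, 0.0928]
ee_rot: [0.387, 1.571, 1.483]
force: [0.3, -0.7, -1.3]
width: 0.0193
```

```bash
python3 - <<'E'
from h import *
s=get_state();T=tool(s); print(s["t"],s["eef_pos"],s["force"],s["moment"],s["width"])
print(T[:3,3]+T[:3,:3]@np.array([.049,-.0025,-.0007]))
E
```

```text
17.3833 [0.5405845  0.16151831 0.0928458 ] [ 0.34937987 -0.66873294 -1.3035382 ] [-0.22557801 -0.37705494 -0.0027454 ] 0.01928003644052384
[0.54248851 0.15975568 0.04384572]
```

>>> step_arm([
  [0.08,0,0,0,1],
  [0.16,0,0,0,1],
  [0.24,0,0,0,1],
  [0.32,0,0,0,1],
  [0.4,0,0,0,1],
  [0.48,0,0,0,1],
  [0.55,0,0,0,1],
  [0.62,0,0,0,1],
  [0.68,0,0,0,1],
  [0.7,0,0,0,1],
])

```text
t: 18.22
eef_pos: [0.5406, 0.1615, 0.0858]
ee_rot: [1.882, 1.571, 2.978]
force: [0.9, -0.1, 0.3]
width: 0.019
```

>>> step_arm([
  [0.02,0,0,0,1],
  [0.04,0,0,0,1],
  [0.06,0,0,0,1],
  [0.08,0,0,0,1],
  [0.1,0,0,0,1],
  [0.12,0,0,0,1],
  [0.12,0,0,0,1],
  [0.12,0,0,0,1],
  [0.12,0,0,0,1],
  [0.12,0,0,0,1],
])

```text
t: 19.05
eef_pos: [0.5407, 0.1616, 0.0853]
ee_rot: [-0.753, 1.57, 0.344]
force: [-1.9, -0.9, 7.0]
width: 0.0189
```

```bash
python3 - <<'E'
from h import *
s=get_state();T=tool(s); print(s["t"],s["eef_pos"],s["force"],s["moment"],s["width"])
E
```

```text
19.05 [0.54070291 0.16161117 0.08532204] [-1.89799806 -0.85638815  6.96188285] [-0.26476512  0.4514841  -0.01063913] 0.018907474980128642
```

>>> step_arm([
  [-0.03,0,0,0,1],
  [-0.06,0,0,0,1],
  [-0.07,0,0,0,1],
  [-0.07,0,0,0,0.5],
  [-0.07,0,0,0,0.5],
  [-0.07,0,0,0,0.5],
  [-0.07,0,0,0,0.3],
  [-0.07,0,0,0,0.3],
  [-0.07,0,0,0,0.3],
  [-0.07,0,0,0,0.3],
])

```text
t: 19.88
eef_pos: [0.5405, 0.1615, 0.0853]
ee_rot: [2.314, 1.571, -2.873]
force: [0.7, -0.2, 0.1]
width: 0.0587
```

>>> step_arm([
  [-0.5,0,0,0,0.3],
  [-1.5,0,0,0,0.3],
  [-3,0,0,0,0.3],
  [-5,-0.5,0,0,0.3],
  [-8,-1.5,0,0,0.3],
  [-11,-2.5,0,0,0.3],
  [-12,-3,0,0,0.3],
  [-12,-3,0,0,0.3],
  [-12,-3,0,0,0.3],
  [-12,-3,0,0,0.3],
])

```text
t: 20.72
eef_pos: [0.5665, 0.1475, 0.2047]
ee_rot: [2.207, 1.57, -2.98]
force: [0.3, -0.2, -0.3]
width: 0.0614
```

```bash
python3 - <<'E'
from h import *
s,T,f,W,L=look("w13"); print(s["t"],s["eef_pos"],s["force"],s["width"])
b=np.array([.5429,.1597])
d=np.hypot(W[...,0]-b[0],W[...,1]-b[1])
for z0,z1,r in [(.080,.095,.02),(.045,.06,.019),(.045,.055,.028)]:
    P=W[(W[...,2]>z0)&(W[...,2]<z1)&(d<r)]; print(z0,len(P),np.median(P,0).round(4),P.min(0).round(4),P.max(0).round(4))
P=W[(W[...,2]>.046)&(W[...,2]<.058)&(d<.019)]; A=np.c_[P[:,:2]-b,np.ones(len(P))]
c=np.linalg.lstsq(A,P[:,2],rcond=None)[0]; k=abs(P[:,2]-A@c)<.0015; print(np.linalg.lstsq(A[k],P[k,2],rcond=None)[0],k.sum())
ring=(d>.0235)&(d<.028)&(W[...,2]>.04)&(W[...,2]<.056); print("tread",np.median(W[ring][:,2]))
for n in("top","scene"):
    f=grab_frame(n); cv2.imwrite(f"pics/{n}1.png",f["pixels"][:,:,::-1])
E
```

```text
20.7167 [0.56645248 0.14754519 0.20472214] [ 0.28782775 -0.22979382 -0.3303549 ] 0.06141563087212316
0.08 443 [0.5416 0.1601 0.0867] [0.5323 0.1501 0.0805] [0.5521 0.1695 0.0884]
0.045 779 [0.5386 0.1631 0.0528] [0.5242 0.1407 0.0507] [0.5618 0.1784 0.0599]
0.045 2176 [0.5397 0.162  0.0498] [0.5151 0.1318 0.0451] [0.5707 0.1876 0.0549]
[-0.00215769  0.00102855  0.05274023] 729
tread 0.048803777096294076
```

View pics/w13.png

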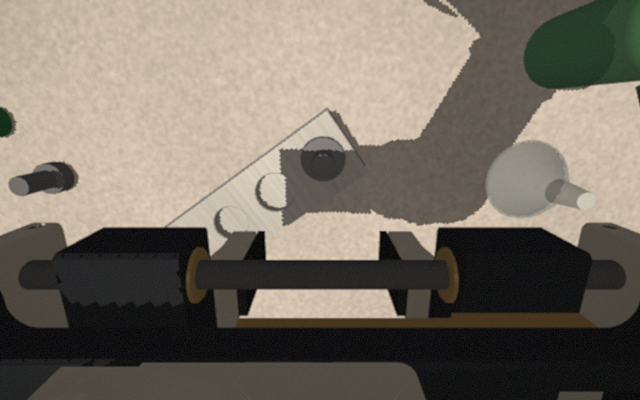

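View pics/scene1.png

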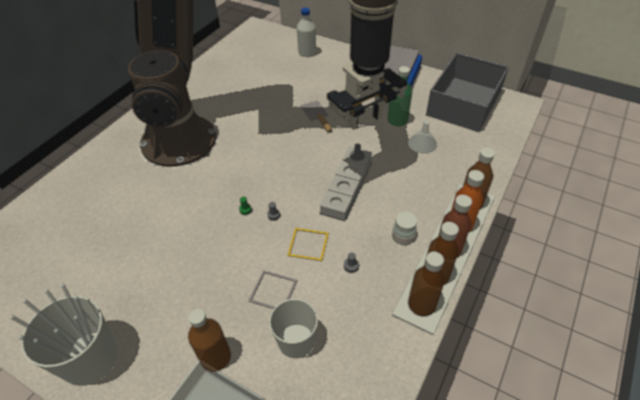

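View pics/top1.png

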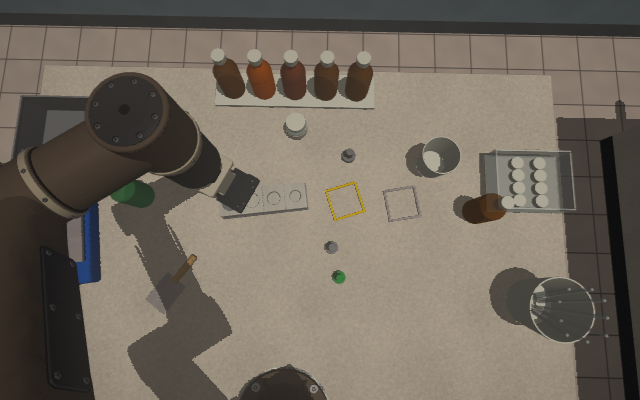

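Wrist view: the stopper sits in the largest bore at (323,158). Its disc top is 4 mm above the tread, as it should be when fully home (16 − 12 mm), and level to about 0.1°. The gripper touches nothing, and the other stoppers and objects are where they were.

```bash
python3 - <<'E'
from station import *
print(job_done())
E
```

```text
the job is handed in; nothing more can be done
None
```

The stopper from the steel frame belongs in the largest, 43 mm bore. I left it there upright and let go, and handed the job in at about 21 s.

- **Gauging:** I pressed it on the bores in order and skipped none. It rested on the rim at 31 mm (highest reading 16 N), 35 mm (12 N) and 39 mm (11 N). It slid into the 43 mm bore with almost no force and bottomed 12 mm below the mouth with 7 N. All readings stayed well under 3 kg. At 39 mm I also slid it about 2.5 mm across the mouth under light pressure, to rule out a near miss.
- **Last checks:** The disc top stands 4 mm above the tread, as it should when fully home, and is level to about 0.1°. The gripper is clear, with no force on it. In the scene and top pictures the other stoppers and everything else in view look unmoved.
- **What disagreed:**
  - I began lifting before the fingers had closed, so the knob was held about 12 mm higher than planned; it did not slip.
  - The free fit to the disc's visible edge gave 40.5 mm, between two sizes. The knob's position pointed to 42 mm, and the gauge confirmed it.

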